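# Feel for the release notch on the measuring stage

## Task

Release the clamp on the measuring stage: rest a fingertip on top of the block at the left end of the front rail (the end with the micrometer head), feel your way from there along the rail's top edge until you find the notch, and press the key inside the notch all the way down so that it stays down and the clamp arm swings up off the glass. Only touch and press: do not move the clamp arm by hand, and leave the glass plate and everything else lying around where it is.

Things in the scene. Friction and masses are not known exactly. Their poses are not given: they have to be found in the camera images.
- stage: fixed measuring stage: dark body with an aluminium deck 206 x 336 mm, top 50 mm above the table; origin under its centre, on the table; x points away from the robot, y to the left along the rail. The deck is free for 65 mm behind the rail. A micrometer head sticks out of its left end to y = 230 mm at x = -60 mm, up to 43 mm high
- rail_mid (a point): point on the top edge of the dark rail along the stage's front, half-way along it (x = -90 mm, 85 mm above the table); axes as the stage, the rail runs along y for 165 mm to each side. The outer 70 mm are end blocks 20 mm thick; between them (y -95 to +95 mm) the rail is 16 mm thick, top level with the blocks, 35 mm above the deck
- rail_left_end (a point): the rail's left end, at its top edge (y = +165 mm). Between the end blocks, different every time, is the notch: a gap 38 mm long, cut down from the top edge and open to both sides; its centre lies 140 to 205 mm from this point along the rail. In it sits the key, 35 x 12 mm, its top 10 mm below the edge
- start_block: the rail's left end block, where the feeling begins: 20 x 70 x 35 mm (x, y, z); origin under its centre, at the deck's height; its top is 35 mm above its origin; axes as the stage
- key (a joint): how far the key in the notch is pressed down (m): 0 up, 0.007 fully down, where it stops; pressing takes about 6 to 15 N, no spring: it stays where it is left. Pressing it raises the clamp arm (0.1 rad per mm).
- clamp: steel clamp arm 78 x 22 x 6 mm over the glass, hinged at the stage's back; origin on the hinge, 70 mm above the table; the arm extends along its own -x; level at the start, raised by 0.7 rad (40 degrees) when the key is fully down
- glass_plate: loose clear, faintly green glass plate 85 x 110 x 5 mm lying on the stage's deck under the clamp arm; origin under its centre
- gauge_block: loose steel gauge block 35 x 30 x 20 mm on the deck near its right end; origin under its centre
- pin_gauge: loose steel pin, 18 mm diameter, 40 mm tall, standing on the deck near its left end; origin under its centre
- loupe: black eyeglass loupe, 40 mm diameter, 42 mm tall, loose on the table; origin under its centre
- mouse: black computer mouse 105 x 60 x 33 mm, loose on the table; origin under its centre
- cleaner: small white bottle, 44 mm diameter, 120 mm tall, loose on the table; origin under its centre
- screwdriver: screwdriver 160 mm long lying on the table; lies along its own x axis, handle to -x

How it is judged (in metres and radians):
On the way, in this order (a step that is already met when the one before it is completed fails the run):
1. a fingertip rests on top of the left end block (contact force between the fingers and start_block above 0.3 N and value of joint key below 0.001 m and y of the grasp point in the frame of start_block between -0.04 and 0.045 m and z of the grasp point in the frame of start_block between 0.03 and 0.1 m), for 0.05 s.
2. the fingertip feels along the plain edge between the block and the notch (contact force between the fingers and anything else above 0.3 N and value of joint key below 0.001 m and y of the grasp point in the frame of start_block between -0.085 and -0.042 m and x of the grasp point in the frame of start_block between -0.03 and 0.03 m and z of the grasp point in the frame of start_block between 0.03 and 0.1 m), for 0.05 s.
3. the key in the notch is pressed down by the fingers (value of joint key above 0.0055 m and contact force between the fingers and anything else above 0.3 N), for 0.05 s.
At the end, for the whole second after the job is handed in: the key is down by more than 5.5 mm of its 7 mm and stays there at rest, the clamp arm is up by more than about 0.48 rad, and the glass plate and all other loose things are within 10 mm of where they were (value of joint key above 0.0055 m and velocity of joint key below 0.002 m/s and angle between clamp's own x axis and vertical above 2.05 rad and distance of each of glass_plate, gauge_block, pin_gauge, loupe, mouse, cleaner, screwdriver from where it was at the start of the episode below 0.01 m); the robot touches nothing.
It fails at once if the clamp arm is moved by hand (contact force between the fingers and clamp above 1 N).
It fails at once if something on the stage is moved or lifted (distance of any of glass_plate, gauge_block, pin_gauge from where it was at the start of the episode above 0.02 m).
It fails at once if something on the table is moved or lifted (distance of any of loupe, mouse, cleaner, screwdriver from where it was at the start of the episode above 0.02 m).
It also fails if it takes over 51 s, if anything falls off the work surface, if the arm or the gripper's body presses on something with over 40 N, if the wrist force passes 120 N, or if a joint passes its speed limit or range.

## Robot

A 6-joint arm with a two-finger parallel gripper is mounted at the origin on the work surface. World frame = base frame: x ahead of the robot, y to its left, z up, the work surface at z = 0. Lengths are in mm, angles in rad, forces in N, time in s.
With the tool pointing down it reaches from about 325 to 1000 mm from the base axis. Payload 5.1 kg.
Tool frame: the origin (TCP) lies at the very end of the fingers, on their centre line; the grasp point (between the pads) lies 19 mm behind it (manip.pinch_z is the distance from the TCP to the grasp point, in mm); z points along the fingers, y is the direction in which the jaws open and shut (so a half turn about z gives the same grasp; the last joint's range is limited). The gripper opens to 85 mm and grips with 20 to 120 N. Pads are 22 mm wide; open, the fingers measure 114 mm over their backs; the gripper's body (76 mm by 85 mm) begins 54 mm behind the grasp point. The pads swing forward as they close: fully open they stand 13 mm farther back than shut.
Start: joints at [-1.301, 0.124, 1.65, -0, 1.367, -0.083], TCP at [224.56, -609.965, 231.322] pointing down, gripper open.
Joint ranges: [-2.61, 2.61], [-1.02, 2.33], [0.03, 2.71], [-1.35, 4.49], [0.32, 2.68], [-2.91, 2.91]. Speed limits (rad/s): [2.57, 2.57, 3.14, 3.14, 3.14, 3.14].

## Interface

Orientations are given as a rotation vector (axis times angle).
In Python, from cell import manip, vision gives the robot as it stands. The module is installed in compiled form; this text tells all that it offers.
- The arm moves only by the tool send_rows, never from a script. Its argument "moves" is a list of rows, each a list of 7 numbers: the turn, a rotation vector about the tool's x, y, z in rad, then the shift along the tool's x, y, z in m, then the finger opening in m, from 0 to 0.0854. In form: [[rx, ry, rz, x, y, z, claw], ...]. A call has 1 to 20 rows; each row is the pose to reach, as a shift and turn from the pose commanded when the call began, along the tool's axes at that moment; what a row does not reach only later rows make up. A row lasts 1/8 s, in which the tool goes at most 62.5 mm and 10.7 degrees, less where a joint would pass 70% of its speed; a pose out of reach is approached as far as the arm can. A call with a gripper value outside its range is refused whole. The fingers move at their own pace and stop on an object; "squeeze" is the grip in N (left out, the last holds). Time passes only in rows, so rows that repeat a pose let the fingers close. It gives the time, the measured TCP pose, the force and the opening at its end, in the units of the state.
- manip.get_state(): the state, without advancing time (a new reading comes with each control period).
- vision.get_image(name): name is "scene" or "top" or "wrist"; returns the picture (384x512x3 uint8, red, green, blue); there is no depth.
- vision.camera_model(name): a dict with "vfov" (degrees; the focal length in pixels is half the picture's height over the tangent of half this angle, whatever the lens; pixels are square), "cx", "cy" (the principal point, pixels), "extrinsics" (4x4, takes a point from camera to world coordinates). Camera axes: x right, y down, z forward; pixel columns grow to the right and rows downward; lengths in mm; the calibration is good to about 2 mm. A picture is of the moment at which its call begins: read the wrist's pose just before it. camera_model takes no time and is no camera call; for the wrist camera it gives the pose at the moment of the call.
- manip.finish_job(): hands the job in, once; it reports no verdict.
The state is a dict: "clock": time; "q": joint angles; "joint_vel": joint speeds; "tau": joint torques, N m; "position": TCP position; "ee_rot": TCP orientation; "contact_force": force on the tool from outside, world axes, zero at the start; "moment": the same for the moment, N m; "opening": finger opening in mm.
Only numpy, scipy, OpenCV 4.12 (cv2) and the standard library are available. Lean on these libraries where they do the work, as an engineer would, in place of code of your own. Each camera call takes 0.05 s, during which the arm holds its last target.

## Working session

There is one attempt and no reset: what is moved stays moved. The work goes in short steps, Python scripts to look and compute and a tool call to move; the robot and the scene stay as the last step left them, time stands still between calls to the robot, and variables do not carry over. Pictures are saved under pics/ and viewed, and the job is handed in when it is done.

Besides the shell and the picture viewer there is one more tool, called after "Emit:" by a JSON object that holds its "name" and its "arguments", one argument or row to a line. send_rows: Moves the arm, as the interface text tells. Its arguments: {"type":"object","properties":{"moves":{"type":"array"},"squeeze":{"type":"number"}},"required":["moves"]}

```bash
mkdir -p pics; python3 - <<'E'
from cell import manip, vision
import cv2
print(manip.get_state())
for n in ["scene","top","wrist"]:
    m=vision.camera_model(n); print(n,m)
    cv2.imwrite(f"pics/{n}0.png",vision.get_image(n)[:,:,::-1])
E
```

```text
{'clock': 0.0, 'q': array([-1.30057694e+00,  1.24479068e-01,  1.65171034e+00, -1.02510826e-05,
        1.36749258e+00, -8.26093572e-02]), 'joint_vel': array([ 0.00070862,  0.00011682, -0.00098868,  0.00040958, -0.00124233,
        0.00025893]), 'tau': array([ 2.13140578e-03, -4.23615396e+01, -3.65445936e+01,  5.95565189e-05,
        6.96549032e-03, -8.89163942e-06]), 'position': array([ 224.40680164, -609.36774546,  230.04839065]), 'ee_rot': array([-3.09078542e+00, -5.50990121e-01,  3.22892728e-04]), 'contact_force': array([ 0.7678165 , -0.07078192, -0.14073254]), 'moment': array([-0.02836142, -0.03230055,  0.03955204]), 'opening': 85.29870191505812}
scene {'vfov': 43.796267305931785, 'cx': 259.1038655818768, 'cy': 192.89498163912975, 'extrinsics': array([[-5.01579449e-01,  5.19801795e-01, -6.91537526e-01,
         1.33939834e+03],
       [ 8.65094430e-01,  3.06401944e-01, -3.97151704e-01,
         4.74691323e+02],
       [ 5.44827393e-03, -7.97448395e-01, -6.03362556e-01,
         8.02472057e+02],
       [ 0.00000000e+00,  0.00000000e+00,  0.00000000e+00,
         1.00000000e+00]])}
[... 181 characters left out ...]
,
       [-9.99792028e-01, -1.72630227e-03, -2.03204650e-02,
         8.86041005e+00],
       [ 2.02651649e-02, -1.95775699e-01, -9.80439289e-01,
         1.21204819e+03],
       [ 0.00000000e+00,  0.00000000e+00,  0.00000000e+00,
         1.00000000e+00]])}
wrist {'vfov': 62.38976198541449, 'cx': 255.54638967763697, 'cy': 193.48437608205157, 'extrinsics': array([[ 3.45617493e-01, -9.06227847e-01, -2.43515170e-01,
         2.86232457e+02],
       [-9.38373689e-01, -3.34283995e-01, -8.78010876e-02,
        -5.86771685e+02],
       [-1.83543322e-03,  2.58853820e-01, -9.65914764e-01,
         3.72794126e+02],
       [ 0.00000000e+00,  0.00000000e+00,  0.00000000e+00,
         1.00000000e+00]])}
```

View pics/scene0.png

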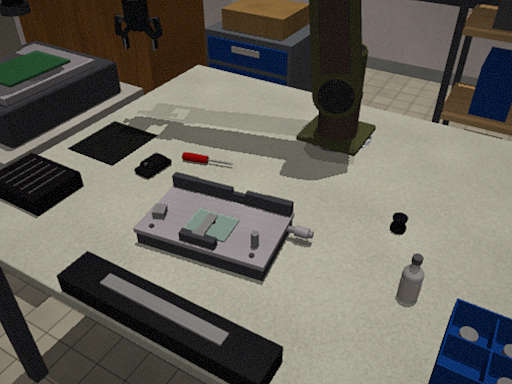

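View pics/top0.png

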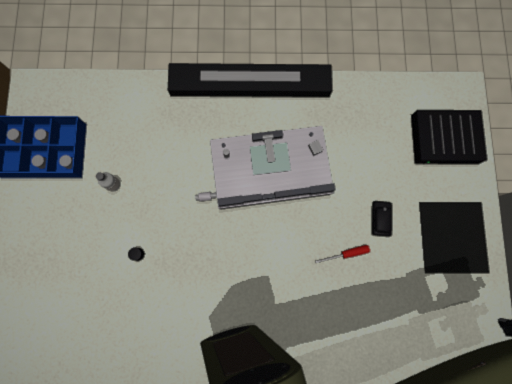

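View pics/wrist0.png

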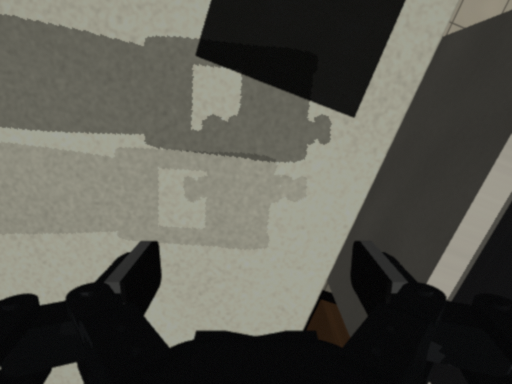

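The stage is at about (271,168) in the top view, with the rail on the robot's side. In the scene view there is a gap in the rail near (240,197). I'll enlarge both.

```bash
python3 - <<'E'
import cv2
a=cv2.imread("pics/top0.png")[110:220,190:350]; cv2.imwrite("pics/topc.png",cv2.resize(a,None,fx=5,fy=5,interpolation=cv2.INTER_CUBIC))
a=cv2.imread("pics/scene0.png")[165:280,130:320]; a=cv2.convertScaleAbs(a,alpha=1.8);cv2.imwrite("pics/scenec.png",cv2.resize(a,None,fx=4,fy=4,interpolation=cv2.INTER_CUBIC))
E
```

```text
(no output)
```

View pics/topc.png

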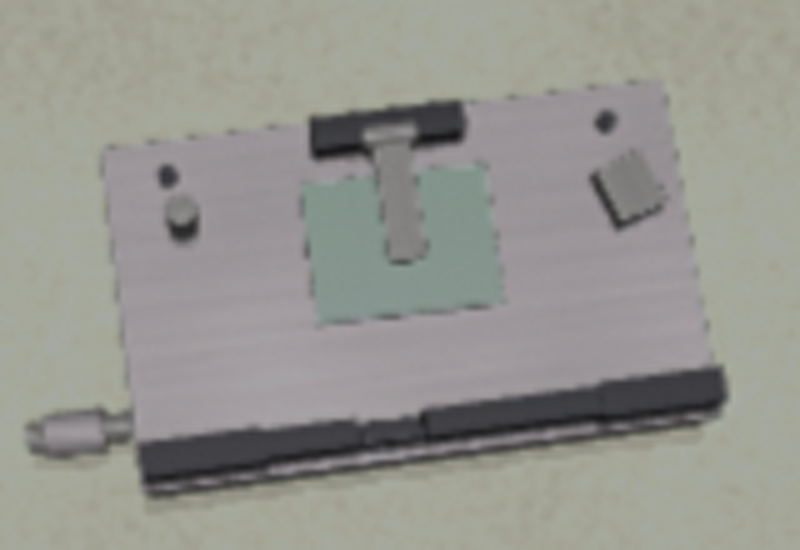

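View pics/scenec.png

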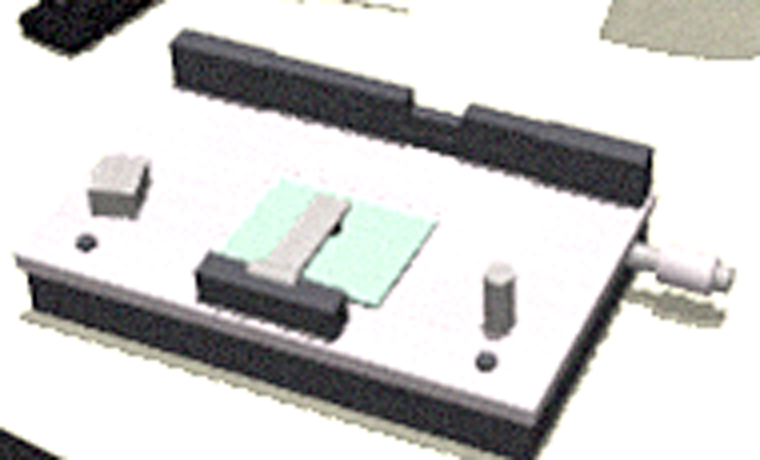

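```bash
cat > h.py <<'E'
import numpy as np
from cell import vision
def proj(m,P):
    T=np.linalg.inv(m["extrinsics"]); p=T[:3,:3]@np.asarray(P,float)+T[:3,3]
    f=192/np.tan(np.radians(m["vfov"]/2)); return np.array([m["cx"]+f*p[0]/p[2],m["cy"]+f*p[1]/p[2]])
def w(s,P):
    c,S=np.cos(s[2]),np.sin(s[2]); return np.array([s[0]+c*P[0]-S*P[1],s[1]+S*P[0]+c*P[1],P[2]+(s[3] if len(s)>3 else 0)])
E
python3 - <<'E'
from h import *
from scipy.optimize import least_squares
t=lambda u,v:((u+.5)/5-.5+190,(v+.5)/5-.5+110)
s=lambda u,v:((u+.5)/4-.5+130,(v+.5)/4-.5+165)
mt,ms=vision.camera_model("top"),vision.camera_model("scene")
obs=[(mt,t(104,148),(103,168,50)),(mt,t(665,80),(103,-168,50)),(mt,t(137,441),(-80,165,85)),(mt,t(722,368),(-80,-165,85)),
(ms,s(16,257),(103,-168,50)),(ms,s(533,412),(103,168,50)),(ms,s(182,32),(-100,-165,85)),(ms,s(652,150),(-100,165,85))]
def r(x):
    return np.concatenate([proj(m,w(x[:4],P))-uv for m,uv,P in obs]+[
     proj(mt,w(x,(-82,x[4]+19,85)))[:1]-t(362,0)[0], proj(mt,w(x,(-82,x[4]-19,85)))[:1]-t(424,0)[0],
     proj(ms,w(x[:4],(-82,x[4]+19,85)))[:1]-s(467,0)[0], proj(ms,w(x[:4],(-82,x[4]-19,85)))[:1]-s(413,0)[0]])
R0=r
E
sed -i 's/w(x,(/w(x[:4],(/' h.py
python3 - <<'E'
from h import *
from scipy.optimize import least_squares
t=lambda u,v:((u+.5)/5-.5+190,(v+.5)/5-.5+110)
s=lambda u,v:((u+.5)/4-.5+130,(v+.5)/4-.5+165)
mt,ms=vision.camera_model("top"),vision.camera_model("scene")
obs=[(mt,t(104,148),(103,168,50)),(mt,t(665,80),(103,-168,50)),(mt,t(137,441),(-80,165,85)),(mt,t(722,368),(-80,-165,85)),
(ms,s(16,257),(103,-168,50)),(ms,s(533,412),(103,168,50)),(ms,s(182,32),(-100,-165,85)),(ms,s(652,150),(-100,165,85))]
N=[(mt,t(362,0)[0],19),(mt,t(424,0)[0],-19),(ms,s(467,0)[0],19),(ms,s(413,0)[0],-19)]
def r(x):
    return np.concatenate([proj(m,w(x[:4],P))-uv for m,uv,P in obs]+[proj(m,w(x[:4],(-82,x[4]+d,85)))[:1]-u for m,u,d in N])
o=least_squares(r,[600,0,.1,0,0],x_scale=[100,100,.1,10,10]);print(o.x,165-o.x[4]);print(o.fun.round(2))
S=o.x[:4]
for y in (165,130,95,o.x[4],-165): print(y,w(S,(-90,y,85)))
print(w(S,(-60,230,43)))
E
```

```text
[ 6.20109247e+02 -6.24958788e+01  1.33244055e-01 -7.11299424e+00
  2.63777685e+01] 138.62223154574403
[-0.39  0.65 -0.52  0.36  0.5   0.71  0.05  0.07 -0.93 -0.44 -0.2   0.39
  0.53 -0.38  0.23 -0.08 -1.8  -0.75 -1.11 -1.38]
165 [508.98672216  89.08507147  77.88700576]
130 [513.63647694  54.39530669  77.88700576]
95 [518.28623172  19.70554191  77.88700576]
26.37776845425598 [527.40270455 -48.30843155  77.88700576]
-165 [ 552.82726723 -237.9898536    77.88700576]
[530.08554738 157.49442444  35.88700576]
```

Emit:
{"name": "send_rows", "arguments": {
  "moves": [
    [0,0,-0.15,0.05,-0.046,0,0],
    [0,0,-0.3,0.09,-0.09,0,0],
    [0,0,-0.45,0.13,-0.13,0,0],
    [0,0,-0.6,0.17,-0.17,0,0],
    [0,0,-0.75,0.21,-0.21,0,0],
    [0,0,-0.9,0.25,-0.25,0,0],
    [0,0,-1.05,0.3,-0.3,0,0],
    [0,0,-1.2,0.35,-0.34,0,0],
    [0,0,-1.351,0.4,-0.38,0,0],
    [0,0,-1.351,0.445,-0.42,0,0],
    [0,0,-1.351,0.488,-0.464,0,0],
    [0,0,-1.351,0.488,-0.464,0,0],
    [0,0,-1.351,0.488,-0.464,0,0],
    [0,0,-1.351,0.488,-0.464,0,0]
  ],
  "squeeze": 20
}}

```text
clock: 1.9
position: [521.7, -7.1, 231.1]
ee_rot: [-2.071, -2.362, 0.001]
contact_force: [-0.6, -0.7, -0.4]
opening: 0.2
```

```bash
python3 - <<'E'
from cell import manip, vision
import cv2,numpy as np
s=manip.get_state();print(s['clock'],s['position'],s['ee_rot'],s['contact_force'],s['opening'],s['q'])
m=vision.camera_model("wrist");np.save("w1.npy",m["extrinsics"])
a=vision.get_image("wrist")[:,:,::-1];cv2.imwrite("pics/wrist1.png",a)
cv2.imwrite("pics/wrist1b.png",cv2.resize(cv2.convertScaleAbs(a,alpha=1.6),None,fx=1.56,fy=1.56,interpolation=cv2.INTER_CUBIC))
E
```

```text
1.9 [521.72160319  -7.11266535 231.14686033] [-2.07085079e+00 -2.36230724e+00  8.69780327e-04] [-0.5555124  -0.65758967 -0.36617603] 0.1559038130130303 [-1.16331825e-01 -1.63044011e-01  1.93315571e+00 -4.01996207e-04
  1.37188499e+00 -2.47552665e-01]
```

View pics/wrist1b.png

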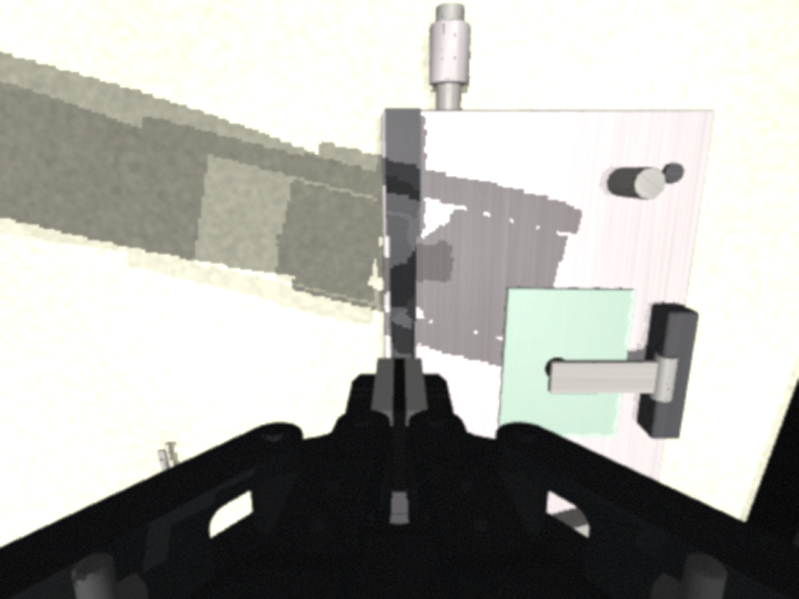

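The rail runs vertically at about x=400 in the enlarged picture, with its left end at (405,110). The fingers hide the notch, so I'll move 100 mm to the right and look again.

Emit:
{"name": "send_rows", "arguments": {
  "moves": [
    [0,0,0,-0.05,0,0,0],
    [0,0,0,-0.1,0,0,0],
    [0,0,0,-0.1,0,0,0],
    [0,0,0,-0.1,0,0,0]
  ]
}}

```text
clock: 2.45
position: [534.9, -105.8, 231.3]
ee_rot: [-2.071, -2.362, -0.0]
contact_force: [0.3, -0.7, -0.1]
opening: -0.0
```

```bash
python3 - <<'E'
from cell import manip, vision
import cv2,numpy as np
s=manip.get_state();print(s['clock'],s['position'],s['ee_rot'],s['contact_force'],s['opening'],s['q'])
m=vision.camera_model("wrist");np.save("w2.npy",m["extrinsics"])
a=vision.get_image("wrist")[:,:,::-1];cv2.imwrite("pics/wrist2.png",a)
def c(a,n): cv2.imwrite(n,cv2.resize(cv2.convertScaleAbs(a,alpha=1.8),None,fx=4,fy=4,interpolation=cv2.INTER_CUBIC)[:, :])
c(a[0:240:,200:320][:150],"pics/w2c.png"); c(a[110:260,200:320],"pics/w2d.png")
b=cv2.imread("pics/wrist1.png"); c(b[50:200,200:320],"pics/w1c.png")
E
```

```text
2.45 [ 534.93159587 -105.76884588  231.26303911] [-2.07117984e+00 -2.36157930e+00 -2.86037229e-04] [ 0.33589342 -0.68676617 -0.1351635 ] -0.016807193052626783 [-2.93838330e-01 -1.08396206e-01  1.88396029e+00  3.54919768e-04
  1.36635355e+00 -4.24747724e-01]
```

View pics/wrist2.png

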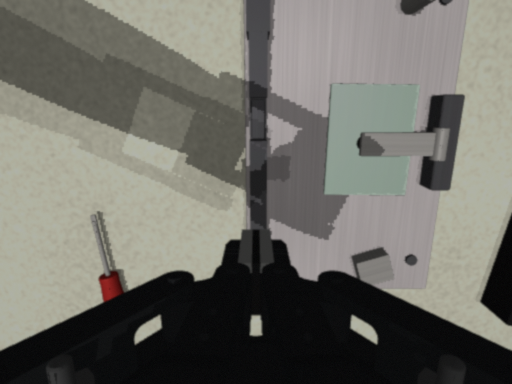

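View pics/w2c.png

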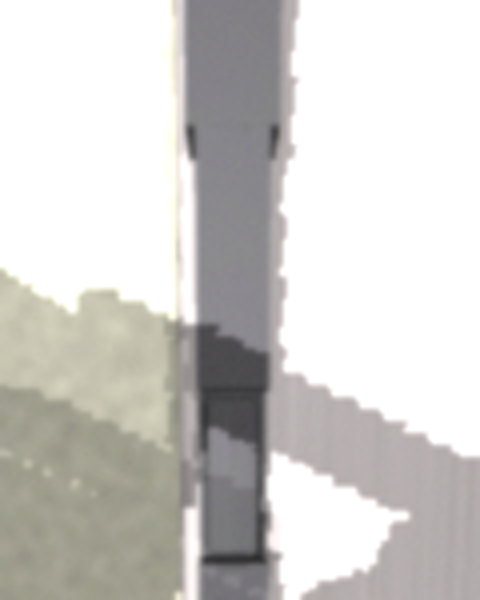

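View pics/w2d.png

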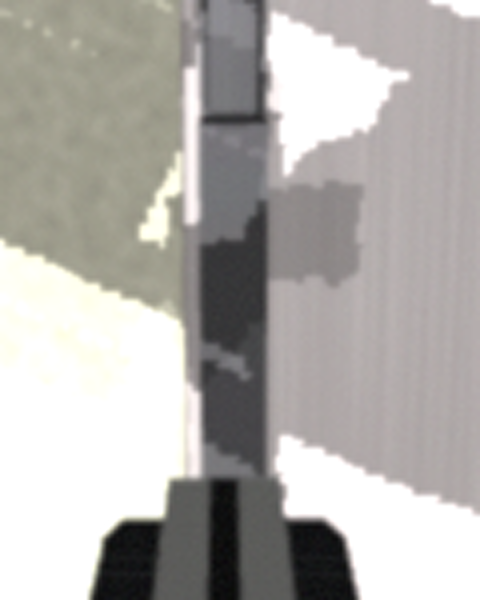

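View pics/w1c.png

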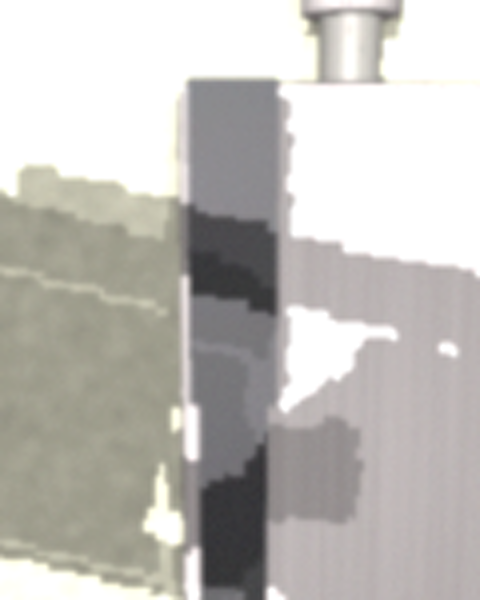

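```bash
python3 - <<'E'
from h import *
m=vision.camera_model("wrist")
f=192/np.tan(np.radians(m["vfov"]/2))
def bp(E,u,v,z):
    d=E[:3,:3]@np.array([(u-m["cx"])/f,(v-m["cy"])/f,1]); return E[:3,3]+d*(z-E[2,3])/d[2]
E1,E2=np.load("w1.npy"),np.load("w2.npy")
c=lambda u,v,o:(200+(u+.5)/4-.5,(v+.5)/4-.5+o)
for z in (78,85):
    L=bp(E1,*c(233,79,50),z);b=bp(E2,*c(232,127,0),z);nl=bp(E2,*c(233,389,0),z);nr=bp(E2,*c(234,559,0),z)
    b1=bp(E2,*c(234,430,110),z)
    print(z,L,b,nl,nr,b1)
    u=(L-nr)/np.linalg.norm(L-nr);n=np.linalg.norm
    print("yaw",np.arctan2(-u[0],u[1]),"blk",n(L-b),"notch",n(L-nl),n(L-nr),n(nl-nr))
# two-view heights: left edge line y=95 step not in w1; scene triang of left end: compare
E
python3 - <<'E'
E
```

```text
78 [511.13652458  90.97279474  78.        ] [520.19886768  22.44365703  78.        ] [527.4654813  -30.34181889  78.        ] [532.67091529 -67.56003171  78.        ] [ 542.73067703 -142.7398879    78.        ]
yaw 0.13500921318410364 blk 69.12574612471033 notch 122.4086202340265 159.98870911607 37.58047243435182
85 [511.20044384  90.19140392  85.        ] [520.36063017  20.94756011  85.        ] [527.4553454 -30.5892271  85.       ] [532.53764009 -66.92700905  85.        ] [ 542.35942897 -140.32841699   85.        ]
yaw 0.13497754867963646 blk 69.84711102855807 notch 121.86953128031627 158.56062449234076 36.691471987761474
```

The notch centre is about 140 mm from the left end, near world (530,-49). Its measured length is 37 mm, the block length 69.8 mm and the yaw 0.135, all of which agree with the text. Now I'll move above the end block.

Emit:
{"name": "send_rows", "arguments": {
  "moves": [
    [0,0,-0.004,0.05,0.001,0,0],
    [0,0,-0.004,0.105,0.002,0.02,0],
    [0,0,-0.004,0.158,0.002,0.05,0],
    [0,0,-0.004,0.158,0.002,0.09,0],
    [0,0,-0.004,0.158,0.002,0.12,0],
    [0,0,-0.004,0.158,0.002,0.135,0],
    [0,0,-0.004,0.158,0.002,0.135,0],
    [0,0,-0.004,0.158,0.002,0.135,0]
  ]
}}

```text
clock: 3.5
position: [517.5, 51.8, 97.9]
ee_rot: [2.063, 2.367, 0.003]
contact_force: [0.4, -0.0, 0.1]
opening: -0.4
```

```bash
python3 - <<'E'
from cell import manip, vision
import cv2,numpy as np
s=manip.get_state();print(s['clock'],s['position'],s['ee_rot'],s['contact_force'])
a=vision.get_image("wrist")[150:300,190:330,::-1]
cv2.imwrite("pics/wrist3.png",cv2.resize(cv2.convertScaleAbs(a,alpha=1.8),None,fx=4,fy=4,interpolation=cv2.INTER_CUBIC))
E
```

```text
3.5 [517.54628789  51.81714045  97.90040619] [2.06296902 2.3667539  0.0026411 ] [ 0.38163937 -0.01894458  0.09436597]
```

View pics/wrist3.png

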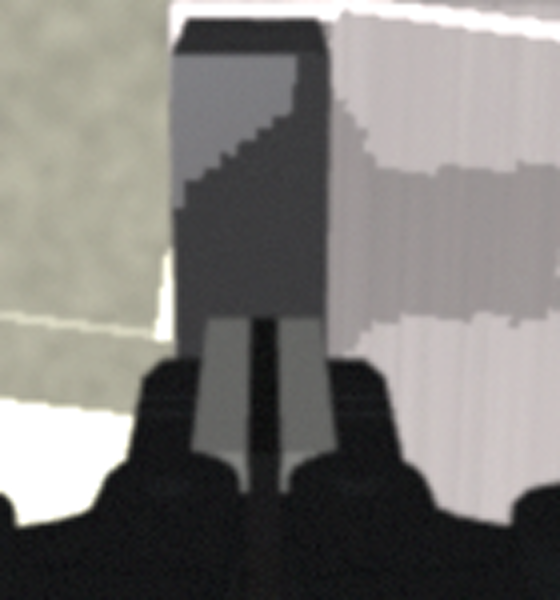

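The closed fingertips are about 15 mm across and sit over the end block, about 1 mm too far towards the stage (tips at x=265, rail centre at x=252). I'll descend slowly.

Emit:
{"name": "send_rows", "arguments": {
  "moves": [
    [0,0,0,0,-0.001,0.004,0],
    [0,0,0,0,-0.001,0.008,0],
    [0,0,0,0,-0.001,0.01,0],
    [0,0,0,0,-0.001,0.011,0],
    [0,0,0,0,-0.001,0.011,0]
  ]
}}

```text
clock: 4.18
position: [515.5, 51.7, 85.3]
ee_rot: [-2.064, -2.368, -0.0]
contact_force: [-0.8, -0.2, 0.0]
opening: -0.1
```

Emit:
{"name": "send_rows", "arguments": {
  "moves": [
    [0,0,0,0,0,0.001,0],
    [0,0,0,0,0,0.002,0],
    [0,0,0,0,0,0.002,0]
  ]
}}

```text
clock: 4.55
position: [515.7, 51.7, 85.0]
ee_rot: [-2.064, -2.368, 0.0]
contact_force: [-5.1, -0.1, 9.3]
opening: -0.1
```

In contact on the block with 9 N. I'll ease off slightly and slide along the rail to the plain edge.

Emit:
{"name": "send_rows", "arguments": {
  "moves": [
    [0,0,0,-0.005,0,-0.0005,0],
    [0,0,0,-0.013,0,-0.0005,0],
    [0,0,0,-0.021,0,-0.0005,0],
    [0,0,0,-0.029,0,-0.0005,0],
    [0,0,0,-0.037,0,-0.0005,0],
    [0,0,0,-0.045,0,-0.0005,0],
    [0,0,0,-0.052,0,-0.0005,0],
    [0,0,0,-0.058,0,-0.0005,0],
    [0,0,0,-0.058,0,-0.0005,0]
  ]
}}

```text
clock: 5.68
position: [524.3, -6.3, 84.7]
ee_rot: [2.064, 2.367, 0.002]
contact_force: [0.1, 1.0, 5.3]
opening: 0.0
```

5.3 N on the plain edge at stage y of about 68. I'll slide on to the notch and expect the force to drop.

Emit:
{"name": "send_rows", "arguments": {
  "moves": [
    [0,0,0,-0.006,0,0,0],
    [0,0,0,-0.014,0,0,0],
    [0,0,0,-0.022,0,0,0],
    [0,0,0,-0.03,0,0,0],
    [0,0,0,-0.036,0,0,0],
    [0,0,0,-0.043,0,0,0],
    [0,0,0,-0.043,0,0,0]
  ]
}}

```text
clock: 6.55
position: [528.9, -49.0, 83.2]
ee_rot: [-2.065, -2.367, 0.001]
contact_force: [-0.3, -0.1, -0.1]
opening: -0.4
```

```bash
python3 - <<'E'
from cell import manip, vision
import cv2,numpy as np
s=manip.get_state();print(s['clock'],s['position'],s['ee_rot'],s['contact_force'])
a=vision.get_image("wrist")[150:300,190:330,::-1]
cv2.imwrite("pics/wrist4.png",cv2.resize(cv2.convertScaleAbs(a,alpha=1.8),None,fx=4,fy=4,interpolation=cv2.INTER_CUBIC))
a=vision.get_image("scene")[140:260,150:300,::-1]
cv2.imwrite("pics/scene4.png",cv2.resize(cv2.convertScaleAbs(a,alpha=1.8),None,fx=4,fy=4,interpolation=cv2.INTER_CUBIC))
E
```

```text
6.55 [528.85546847 -48.96470774  83.19412499] [-2.06465860e+00 -2.36698058e+00  1.29492058e-03] [-0.29520232 -0.14043594 -0.08129887]
```

View pics/wrist4.png

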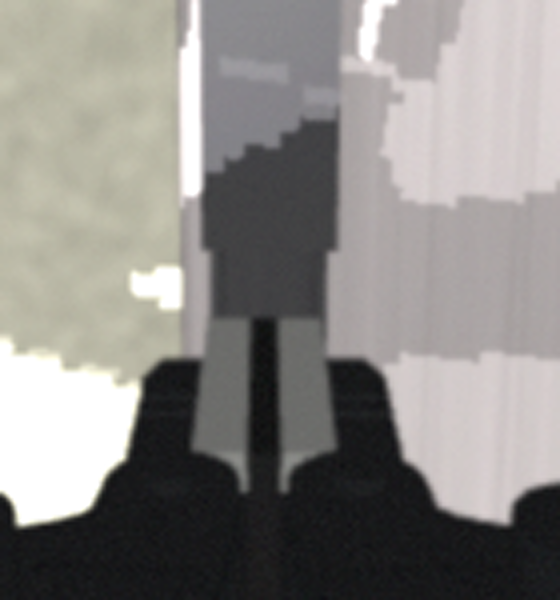

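View pics/scene4.png

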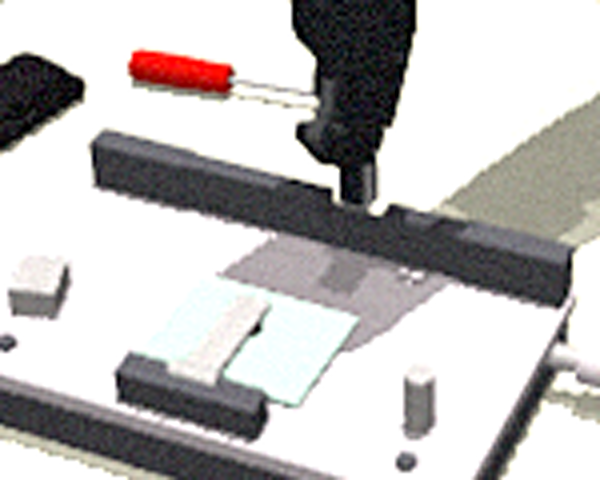

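The force fell to 0, z dropped to 83.2, and the fingertip is in the notch (scene crop, gap at x≈333–388). I'll press the key.

Emit:
{"name": "send_rows", "arguments": {
  "moves": [
    [0,0,0,0.001,0,0.004,0],
    [0,0,0,0.001,0,0.007,0],
    [0,0,0,0.001,0,0.009,0],
    [0,0,0,0.001,0,0.0105,0],
    [0,0,0,0.001,0,0.012,0],
    [0,0,0,0.001,0,0.0135,0],
    [0,0,0,0.001,0,0.015,0],
    [0,0,0,0.001,0,0.015,0]
  ]
}}

```text
clock: 7.65
position: [528.9, -47.2, 69.6]
ee_rot: [-2.063, -2.368, 0.001]
contact_force: [-3.5, 0.3, 5.9]
opening: -0.0
```

Emit:
{"name": "send_rows", "arguments": {
  "moves": [
    [0,0,0,0,0,0.001,0],
    [0,0,0,0,0,0.002,0],
    [0,0,0,0,0,0.003,0],
    [0,0,0,0,0,0.003,0]
  ]
}}

```text
clock: 8.15
position: [529.0, -47.2, 67.7]
ee_rot: [-2.063, -2.367, 0.001]
contact_force: [-7.1, 2.0, 11.3]
opening: -0.2
```

Emit:
{"name": "send_rows", "arguments": {
  "moves": [
    [0,0,0,0,0,0.001,0],
    [0,0,0,0,0,0.0015,0],
    [0,0,0,0,0,0.0015,0]
  ]
}}

```text
clock: 8.52
position: [529.1, -47.2, 67.6]
ee_rot: [-2.062, -2.367, 0.002]
contact_force: [-11.0, 2.3, 20.2]
opening: 0.0
```

Hard stop: the force rose to 20 N with z steady at 67.6. I'll withdraw straight up.

Emit:
{"name": "send_rows", "arguments": {
  "moves": [
    [0,0,0,0,0,-0.004,0],
    [0,0,0,0,0,-0.015,0],
    [0,0,0,0,0,-0.04,0],
    [0,0,0,0,0,-0.08,0],
    [0,0,0,0,0,-0.13,0],
    [0,0,0,-0.05,0,-0.15,0],
    [0,0,0,-0.1,0,-0.15,0],
    [0,0,0,-0.1,0,-0.15,0],
    [0,0,0,-0.1,0,-0.15,0]
  ]
}}

```text
clock: 9.65
position: [542.5, -146.2, 213.9]
ee_rot: [-2.064, -2.367, -0.0]
contact_force: [1.0, 0.5, -0.2]
opening: -0.1
```

```bash
python3 - <<'E'
from cell import manip, vision
import cv2,numpy as np
s=manip.get_state();print(s['clock'],s['position'],s['contact_force'])
a=vision.get_image("scene")[:,:,::-1]; cv2.imwrite("pics/scene5.png",a)
a=a[165:280,130:320]
cv2.imwrite("pics/scene5c.png",cv2.resize(cv2.convertScaleAbs(a,alpha=1.8),None,fx=4,fy=4,interpolation=cv2.INTER_CUBIC))
b=vision.get_image("wrist")[:,:,::-1];cv2.imwrite("pics/wrist5.png",b)
t=vision.get_image("top")[:,:,::-1];cv2.imwrite("pics/top5.png",t)
E
```

```text
9.65 [ 542.49728567 -146.16594019  213.93463119] [ 1.00696745  0.49034654 -0.17443902]
```

View pics/scene5c.png

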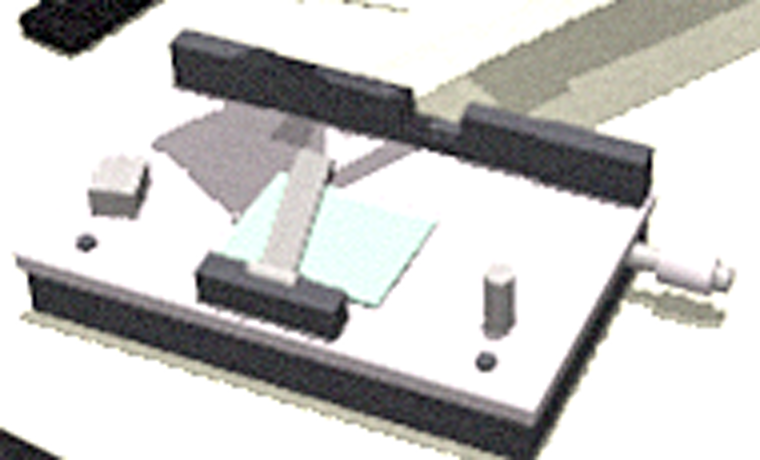

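View pics/wrist5.png

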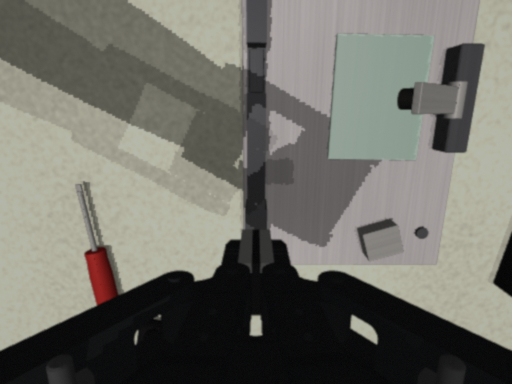

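View pics/top5.png

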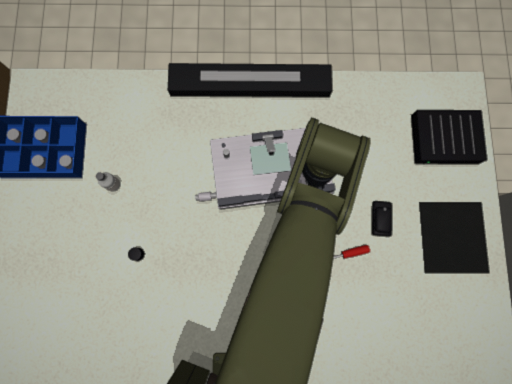

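```bash
python3 - <<'E'
from h import *
ms=vision.camera_model("scene"); S=[622,-62,.135,-3]
# hinge x,y from level-arm picture: tip top centre crop (333,197)
from scipy.optimize import least_squares
s=lambda u,v:np.array([(u+.5)/4-.5+130,(v+.5)/4-.5+165])
o=least_squares(lambda x:proj(ms,w(S,(x[0]-78,x[1],73)))-s(333,197),[80,0]);print(o.x)
hx,hy=o.x
for a in (.4,.5,.6,.7,.8): 
    p=proj(ms,w(S,(hx-78*np.cos(a)-3*np.sin(a)*-1*-1,hy,70+78*np.sin(a)+3*np.cos(a)))); print(a,(p-[130,165]+.5)*4-.5)
E
```

```text
[ 8.44783469e+01 -4.43948098e-02]
0.4 [326.45696858 162.51456529]
0.5 [323.38449068 156.37833912]
0.6 [319.76681585 151.39610838]
0.7 [315.62811655 147.63590835]
0.8 [310.99833176 145.15702189]
```

The clamp tip is seen at about (316,150) in the crop, where a rise of 0.65–0.7 rad would put it. The plate, pin, gauge block and micrometer are at the same pixels as before, so I'm handing in.

```bash
python3 -c "
from cell import manip
print(manip.finish_job())"
```

```text
the job is handed in; nothing more can be done
None
```

The key is pressed all the way down, the clamp arm is up off the glass, and I have handed the job in. `finish_job` reports no verdict, so this rests on my own checks.

**What I did:** I closed the fingers and rested the tip on the left end block at 9 N. I then slid along the plain edge at about 5 N until the force fell to zero at the notch, whose centre is about 140 mm from the rail's left end. I pressed the key to its hard stop, with 20 N of upward force and the tip at z = 67.6 mm, about where a fully pressed key should be. I withdrew straight up at about 9.7 s on the clock.

**Last checks:**
- **Clamp:** in the scene picture the arm is raised by about 0.65–0.7 rad.
- **Loose things on the stage:** the glass, pin and gauge block look unmoved, judged by eye from before-and-after pictures.
- **Loose things on the table:** the loupe, mouse and cleaner also look unmoved. The screwdriver was partly hidden behind the arm, but the part I could see had not moved.
- **Contact:** the arm ended clear of everything, with about 1 N on the force sensor, which is its usual noise.

**Disagreement:** my first fit from the fixed cameras put the stage about 7 mm too low and its notch residuals were off by several mm. The wrist-camera measurements agreed with the given sizes, and contact put the rail top at 85 mm, so I used those instead.

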